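# Up-end the vice-handle cap for gluing

## Task

Two wooden end caps for the vice handle lie on their sides on the bench: one already has the blind hole for the bar bored in one end, the other is still solid. Find the bored cap and its hole, pick it up and turn it so that the hole faces straight up, and finish while still holding it like that, motionless, clear above the middle of the blue glue tray and resting on nothing, ready for glue to be put in. Leave the glue bottle, the sanding block and the brush as they are.

Things in the scene. Friction and masses are not known exactly. Their poses are not given: they have to be found in the camera images.
- cap_center (a point): centre (half-way up and along) of the bored end cap: loose octagonal prism of pale beech, 48 mm across flats, 60 mm long, about 70 g. At the start it lies on a flat: centre 24 mm above the bench, long axis level, side flats upright, its hole pointing away from the robot or to a side. The point's x axis runs along its length towards the end with the blind hole; z is up at the start
- cap_mouth (a point): centre of the mouth of the cap's blind hole, 30 mm from cap_center along its x axis; the hole is round, 25 mm in diameter, 38 mm deep, dark inside, in a square-cut end; the cap's other end is closed, with a 5 mm bevel round it. Axes as cap_center
- solid_center (a point): centre of the solid end cap: the same wood, shape and size as the bored cap, lying likewise on a flat, pointing any way, but with no hole (its x axis points to its plain square-cut end, its other end has the 5 mm bevel), about 85 g
- tray_mid (a point): middle of the floor of the blue plastic glue tray, 3 mm above the bench; the tray is fixed, 120 mm (its x) by 160 mm (its y), rim 18 mm high; tray, bored cap and solid cap stand side by side in any order
- glue_center (a point): centre of the glue bottle, white with a red cap, loose, upright, 56 mm diameter, 110 mm high; to be left alone
- block_center (a point): centre of the cork sanding block, loose, 62 mm (its x) by 110 mm (its y) by 34 mm high; to be left alone
- brush_grip (a point): grip of the glue brush, loose, 180 mm long, lying flat on the bench, roughly across the robot's view (its x axis runs along it to the bristles); to be left alone
Not all that is in view belongs to the job. What is shaped like the part that bears cap_center but orange or red is not meant.

How it is judged:
On the way:
1. the bored cap is lifted off the bench in the gripper (height (world z) of cap_center above 0.06 m and contact force between the fingers and cap above 1 N), for 0.2 s.
At the end, for the whole second after the job is handed in: The bored cap is held by the gripper with its hole facing up (within 15 degrees of vertical), still (under 30 mm/s), its centre at least 60 mm above the bench and within 50 mm of the middle of the glue tray as seen from above, touching nothing but the gripper (all of step 1 and angle between cap_center's own x axis and vertical below 0.26 rad and horizontal distance between cap_center and tray_mid below 0.05 m and contact force between cap and tray below 0.1 N and contact force between cap and solid below 0.1 N and contact force between cap and glue below 0.1 N and contact force between cap and block below 0.1 N and contact force between cap and brush below 0.1 N and linear speed of cap below 0.03 m/s); the arm keeps its last pose, push and grip.
It fails at once if the glue bottle is shifted by more than 30 mm or tipped (distance of glue_center from where it was at the start of the episode above 0.03 m or angle between glue_center's own z axis and vertical above 0.3 rad).
It fails at once if the sanding block is shifted by more than 30 mm (distance of block_center from where it was at the start of the episode above 0.03 m).
It fails at once if the brush is shifted by more than 30 mm (distance of brush_grip from where it was at the start of the episode above 0.03 m).
It also fails if it takes over 40 s, if anything falls off the work surface, if the arm or the gripper's body presses on something with over 40 N, if the wrist force passes 120 N, or if a joint passes its speed limit or range.

## Robot

A 7-joint arm with a two-finger parallel gripper is mounted at the origin on the work surface. World frame = base frame: x ahead of the robot, y to its left, z up, the work surface at z = 0. Lengths are in m, angles in rad, forces in N, time in s.
With the tool pointing down it reaches from about 0.425 to 0.95 m from the base axis. Payload 4.7 kg.
Tool frame: the origin (TCP) lies midway between the tips of the shut fingers; the grasp point (between the pads) lies 19 mm behind it; z points along the fingers, y is the line along which they close (so a half turn about z gives the same grasp; the last joint's range is limited). The gripper opens to 85 mm and grips with 20 to 120 N. Pads are 22 mm wide; open, the fingers measure 114 mm over their backs; the gripper's body (76 mm by 85 mm) begins 54 mm behind the grasp point. The pads swing forward as they close: fully open they stand 13 mm farther back than shut.
Start: joints at [-1.209, 0.469, -0.049, 1.532, 0.024, 1.141, -0.082], TCP at [0.257, 0.624, 0.231] pointing down, gripper open.
Joint ranges: [-2.59, 2.59], [-0.33, 1.99], [-1.39, 1.29], [0.1, 2.45], [-1.04, 4.18], [0.21, 1.99], [-2.66, 2.66]. Speed limits (rad/s): [2.57, 2.57, 3.14, 3.14, 3.14, 3.14, 3.14].

## Interface

Orientations are given as a unit quaternion [x, y, z, w].
In Python, from bench import * gives the robot as it stands. The module is installed in compiled form; this text tells all that it offers.
- The arm moves only by the tool servo_tool, never from a script. Its argument "rows" is text: rows parted by semicolons, each of 7 numbers parted by spaces: the finger opening in cm, from 0 to 8.54, then the shift along the tool's x, y, z in cm, then the turn, a rotation vector about the tool's x, y, z in degrees. In form: grip tx ty tz rx ry rz; .... A call has 1 to 10 rows; each row shifts and turns the commanded pose from where the row before left it, along the tool's axes as they then stand; what a row does not reach is not made up. A row lasts 1/12 s, in which the tool goes at most 41.7 mm and 7.16 degrees, less where a joint would pass 70% of its speed; a pose out of reach is approached as far as the arm can. A call with a gripper value outside its range is refused whole. The fingers move at their own pace and stop on an object; "force" is the grip in N (left out, the last holds). Time passes only in rows, so rows that do not move let the fingers close. It gives the time, the measured TCP pose, the force, the opening and the grip force at its end, in the units of the state.
- read_state(): the state, without advancing time (a new reading comes with each control period).
- capture(name): name is "scene" or "top"; returns a dict with "image" (400x640x3 uint8, red, green, blue), "K" (3x3 intrinsics, pixels), "pose" (4x4, takes a point from camera to world coordinates). Camera axes: x right, y down, z forward; pixel columns grow to the right and rows downward; lengths in m; the calibration is good to about 2 mm. A picture is of the moment at which its call begins. There is no depth.
- sign_off(): hands the job in; it is judged then, once.
The state is a dict: "t": time; "qpos": joint angles; "qvel": joint speeds; "joint_efforts": joint torques, N m; "tool_pos": TCP position; "ee_rot": TCP orientation; "wrist_force": force on the tool from outside, world axes, zero at the start; "moment": the same for the moment, N m; "grip_width": finger opening in m; "gripper_force": force on a finger pad.
Only numpy, scipy, OpenCV 4.12 (cv2) and the standard library are available. Lean on these libraries where they do the work, as an engineer would, in place of code of your own. Each camera call takes 0.05 s, during which the arm holds its last target. There are 200 camera calls.

## Working session

There is one attempt and no reset: what is moved stays moved. The work goes in short steps, Python scripts to look and compute and a tool call to move; the robot and the scene stay as the last step left them, time stands still between calls to the robot, and variables do not carry over. Pictures are saved under pics/ and viewed, at most 10 in all, crops included, and the job is handed in when it is done.

Besides the shell and the picture viewer there is one more tool, called after "Emit:" as a command line: name --argument value ..., lists and objects as JSON in quotes. servo_tool: Moves the arm, as the interface text tells. Its arguments: {"type":"object","properties":{"rows":{"type":"string"},"force":{"type":"number"}},"required":["rows"]}

```bash
mkdir -p pics; python3 - <<'E'
from bench import *
import cv2,numpy as np
for n in("scene","top"):
    c=capture(n); cv2.imwrite(f"pics/{n}0.png",c["image"][:,:,::-1]); print(n,c["K"].tolist(),np.round(c["pose"],4).tolist())
s=read_state(); print(s["t"],s["tool_pos"],s["ee_rot"])
E
```

```text
scene [[393.20355104827036, 0.0, 313.0364055880777], [0.0, 393.20355104827036, 198.13019580191315], [0.0, 0.0, 1.0]] [[-0.1208, 0.7856, -0.6068, 1.3405], [0.9925, 0.0857, -0.0866, 0.0943], [-0.016, -0.6128, -0.7901, 1.0537], [0.0, 0.0, 0.0, 1.0]]
top [[419.39033655338505, 0.0, 313.9589204039031], [0.0, 419.39033655338505, 200.78857659464197], [0.0, 0.0, 1.0]] [[0.0078, -0.9971, 0.0763, 0.4975], [-0.9999, -0.0068, 0.0137, -0.0014], [-0.0132, -0.0764, -0.997, 1.2218], [0.0, 0.0, 0.0, 1.0]]
0.1 [0.25689397 0.62362905 0.23035877] [ 1.94141644e-01  9.80973105e-01 -8.75991410e-04 -1.47426994e-04]
```

View pics/scene0.png

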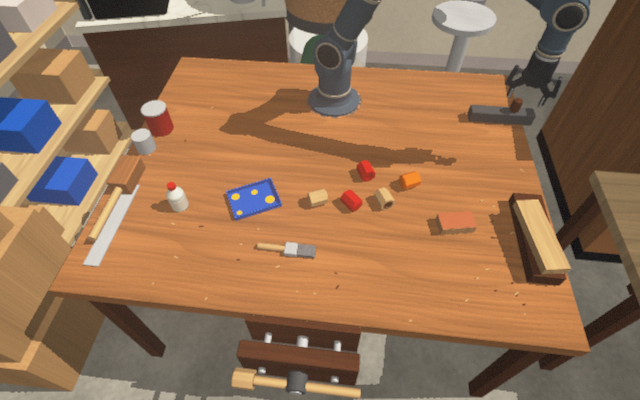

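View pics/top0.png

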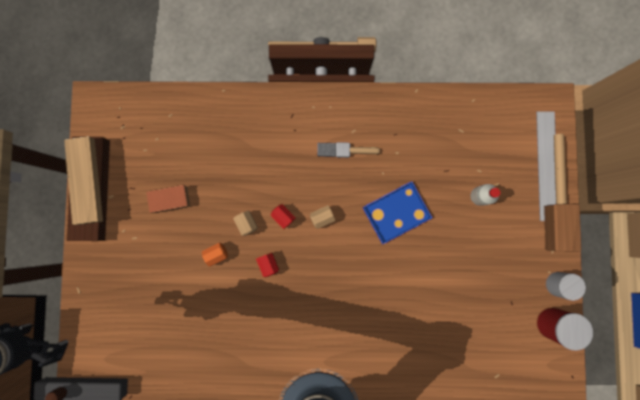

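Two beech caps are in view: scene (318,198) / top (322,216), and scene (384,198) / top (245,223). The second shows a dark spot at scene (388,203). Red and orange lookalikes, which are not meant, are at scene (366,171), (351,200) and (410,180). The tray is at scene (253,199) / top (398,213). I'll check the choice in a close crop.

```bash
python3 - <<'E'
import cv2,numpy as np
a=cv2.imread("pics/scene0.png")[160:225,295:425]; b=cv2.imread("pics/top0.png")[190:255,210:340]
f=lambda i:cv2.resize(i,None,fx=6,fy=4.6*6/4.6*0+4.5,interpolation=cv2.INTER_CUBIC)
cv2.imwrite("pics/crop0.png",np.vstack([f(a),f(b)])[:600])
E
```

```text
(no output)
```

View pics/crop0.png

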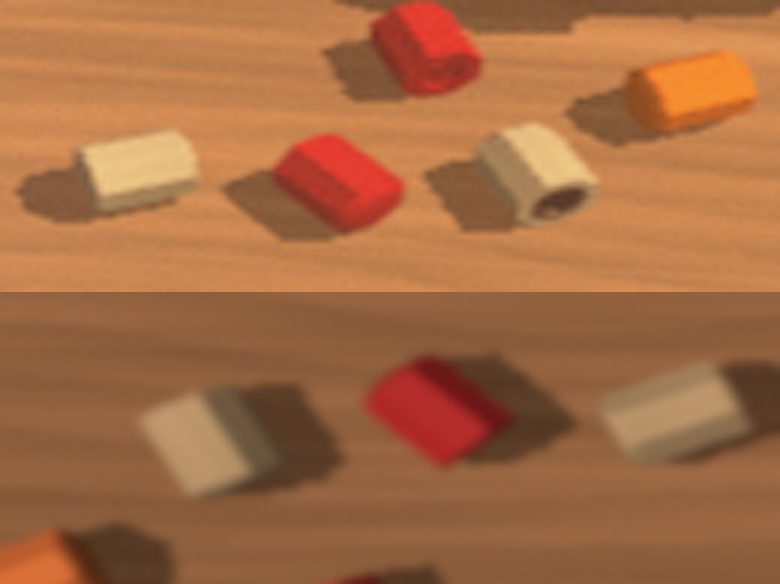

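The crop shows that the cap at scene (384,198) has the dark bore at about scene (388.7,205), facing away from the robot and slightly to +y. The other cap shows only plain ends here. Next I'll fit prism models to both views.

```bash
cat > h.py <<'E'
import cv2,numpy as np
from scipy.optimize import minimize
def proj(c,P):
    P=np.atleast_2d(P); T=np.linalg.inv(c["pose"]); q=P@T[:3,:3].T+T[:3,3]; q=q@c["K"].T; return q[:,:2]/q[:,2:]
def ray(c,u,v,z):
    d=c["pose"][:3,:3]@np.linalg.solve(c["K"],[u,v,1.]); o=c["pose"][:3,3]; return o+d*(z-o[2])/d[2]
E
python3 - <<'E'
from bench import *
from h import *
cs={n:capture(n) for n in("scene","top")}
obs={}
for n,(u,v) in dict(scene=(384,198),top=(245,223)).items():
    im=cs[n]["image"]; m=np.full(im.shape[:2],cv2.GC_BGD,np.uint8)
    cv2.circle(m,(u,v),16,cv2.GC_PR_BGD,-1); cv2.circle(m,(u,v),9,cv2.GC_PR_FGD,-1); cv2.circle(m,(u,v),3,cv2.GC_FGD,-1)
    cv2.grabCut(np.ascontiguousarray(im[:,:,::-1]),m,None,np.zeros((1,65)),np.zeros((1,65)),6,cv2.GC_INIT_WITH_MASK)
    fg=((m==1)|(m==3)).astype(np.uint8); k,l=cv2.connectedComponents(fg); fg=(l==l[v,u])
    h=np.zeros_like(m); cv2.fillConvexPoly(h,cv2.convexHull(np.argwhere(fg)[:,::-1].astype(np.int32)),1)
    obs[n]=h; print(n,fg.sum(),h.sum(),np.argwhere(h).mean(0)[::-1], ray(cs[n],*np.argwhere(h).mean(0)[::-1],.024))
R=24/np.cos(np.pi/8); a=np.pi/8+np.arange(8)*np.pi/4
def pts(p):
    L=np.array([[x,r*np.cos(t),r*np.sin(t)] for x,r in((.03,R),(-.025,R),(-.03,R-5)) for t in a]); L[:,1:]*=1e-3
    c,s=np.cos(p[2]),np.sin(p[2]); return L@np.array([[c,s,0],[-s,c,0],[0,0,1]])+[p[0],p[1],.024]
def cost(p,names=("scene","top")):
    e=0
    for n in names:
        S=8; q=proj(cs[n],pts(p)); hull=cv2.convexHull(((q+.5)*S).astype(np.float32)).astype(np.int32)
        o=q.mean(0).astype(int)-25; M=np.zeros((50*S,50*S),np.uint8); cv2.fillConvexPoly(M,hull-o*S,1)
        A=cv2.resize(M.astype(np.float32),(50,50),interpolation=cv2.INTER_AREA); O=obs[n][o[1]:o[1]+50,o[0]:o[0]+50]
        e+=abs(A-O).sum()/obs[n].sum()
    return e
x0=ray(cs["top"],*np.argwhere(obs["top"]).mean(0)[::-1],.024)
for nm in (("scene","top"),("scene",),("top",)):
    b=min((minimize(cost,[x0[0],x0[1],y],args=(nm,),method="Nelder-Mead",options=dict(initial_simplex=[[x0[0],x0[1],y],[x0[0]+.01,x0[1],y],[x0[0],x0[1]+.01,y],[x0[0],x0[1],y+.2]])) for y in (0,.3,.6)),key=lambda r:r.fun)
    print(nm,b.x,np.degrees(b.x[2]),b.fun)
# tray, blue
for n,(r0,r1,c0,c1) in dict(top=(170,260,350,450),scene=(170,230,215,290)).items():
    im=cs[n]["image"].astype(int); k=(im[:,:,2]>im[:,:,0]+30); k2=np.zeros_like(k); k2[r0:r1,c0:c1]=k[r0:r1,c0:c1]
    r=cv2.minAreaRect(np.argwhere(k2)[:,::-1].astype(np.float32)); print("tray",n,r,ray(cs[n],*r[0],.012))
print("solid",ray(cs["top"],322,216,.024),"hole dir check",ray(cs["scene"],388.7,205.1,.024))
E
```

```text
scene 272 294 [384.45918367 197.87414966] [0.52299202 0.21597903 0.024     ]
top 253 268 [242.15671642 223.70149254] [0.52214628 0.2198558  0.024     ]
('scene', 'top') [0.52262886 0.21610933 0.35905765] 20.572488125198202 0.6084171775053305
('scene',) [0.52090499 0.21523141 0.40999517] 23.49099268232422 0.12558460884353742
('top',) [0.52225452 0.21898347 0.07086111] 4.0600423935996846 0.45201725746268656
tray top ((397.0878601074219, 212.2770233154297), (41.95393371582031, 56.56242752075195), 62.10273361206055) [ 0.55860271 -0.22445526  0.012     ]
tray scene ((253.44839477539062, 198.23487854003906), (30.304738998413086, 49.03641128540039), 72.6459732055664) [ 0.56263341 -0.21900575  0.012     ]
solid [ 0.54582648 -0.00825289  0.024     ] hole dir check [0.55143578 0.22997605 0.024     ]
```

Scene fit, which also agrees with the bore pixel: cap at about (0.522, 0.214), hole yaw about 24°. Tray at about (0.560, -0.222). I'll move above the cap.

Emit:
servo_tool --rows "8.5 -2.87 -2 0 0 0 0;8.5 -2.87 -2 0 0 0 0;8.5 -2.87 -2 0 0 0 0;8.5 -2.87 -2 0 0 0 0;8.5 -2.87 -2 0 0 0 0;8.5 -2.87 -2 0 0 0 0;8.5 -2.87 -2 0 0 0 0;8.5 -2.87 -2 0 0 0 0;8.5 -2.87 -2 0 0 0 0;8.5 -2.87 -2 0 0 0 0" --force 40

```text
t: 1.03
tool_pos: [0.4469, 0.3282, 0.2313]
ee_rot: [0.194, 0.981, 0.0, -0.0]
wrist_force: [0.8, -0.7, -0.2]
grip_width: 0.085
gripper_force: 0.0
```

Emit:
servo_tool --rows "8.5 -2.87 -2 0 0 0 0;8.5 -2.87 -2 0 0 0 0;8.5 -2.87 -2 0 0 0 0;8.5 -2.87 -1.9 0 0 0 0;8.5 0 0 0 0 0 -6.6;8.5 0 0 0 0 0 -6.6;8.5 0 0 0 0 0 -6.6;8.5 0 0 0 0 0 -6.6;8.5 0 0 0 0 0 -6.6;8.5 0 0 0 0 0 -6.6"

```text
t: 1.87
tool_pos: [0.5222, 0.213, 0.2311]
ee_rot: [-0.152, 0.988, -0.0, -0.0]
wrist_force: [-0.1, 0.5, 0.4]
grip_width: 0.085
gripper_force: 0.0
```

Emit:
servo_tool --rows "8.5 0 0 3 0 0 -6.6;8.5 0 0 3.5 0 0 0;8.5 0 0 3.5 0 0 0;8.5 0 0 0 0 0 0;8.5 0 0 0 0 0 0"

```text
t: 2.28
tool_pos: [0.5213, 0.2126, 0.1301]
ee_rot: [-0.206, 0.978, -0.0, -0.002]
wrist_force: [0.4, -0.0, 1.1]
grip_width: 0.0849
gripper_force: 0.0
```

```bash
python3 - <<'E'
from bench import *
from h import *
from scipy.spatial.transform import Rotation as Ro
s=read_state(); print(s["t"],s["tool_pos"],s["qpos"],Ro.from_quat(s["ee_rot"]).as_matrix().round(3))
o=[]
for n,(u,v) in dict(scene=(384,195),top=(245,218)).items():
    c=capture(n); im=np.ascontiguousarray(c["image"][:,:,::-1])
    u-=33;v-=33; cr=cv2.resize(im[v:v+66,u:u+66],None,fx=6,fy=6,interpolation=cv2.INTER_CUBIC)
    h=np.radians(24); C=np.array([.522,.214,.024]); H=np.array([np.cos(h),np.sin(h),0])
    for p in (C-.03*H,C,C+.03*H):
        q=proj(c,p)[0]; cv2.circle(cr,tuple(int(x) for x in (q-[u,v]+.5)*6),3,(255,0,255),-1)
    q=proj(c,s["tool_pos"])[0]; cv2.circle(cr,tuple(int(x) for x in (q-[u,v]+.5)*6),3,(0,255,0),-1)
    o.append(cr)
cv2.imwrite("pics/a1.png",np.hstack(o))
E
```

```text
2.2833 [0.52125046 0.21261276 0.13013349] [-0.45294284  0.39970083 -0.01177012  1.90318145  0.00597513  0.84283332
  1.51858769] [[-0.915 -0.404 -0.004]
 [-0.404  0.915 -0.002]
 [ 0.004 -0.    -1.   ]]
```

View pics/a1.png

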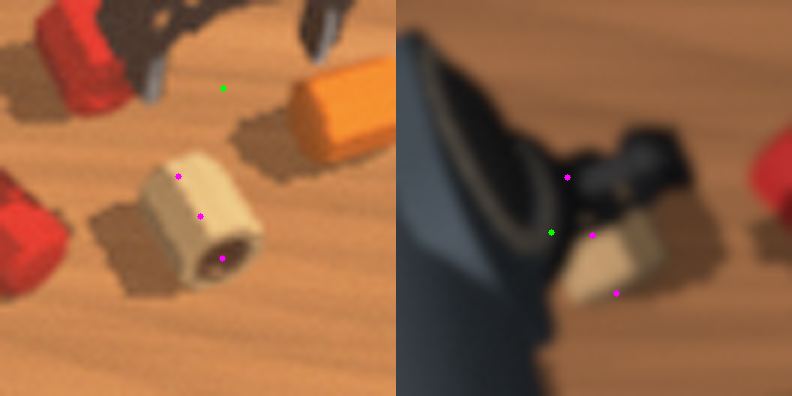

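The scene panel shows the predicted dots on the cap: mouth dot (222,258) sits on the bore. The grip line is good, so I'll descend and grip.

Emit:
servo_tool --rows "8.5 -0.1 0.1 3 0 0 0;8.5 0 0 3 0 0 0;8.5 0 0 2.5 0 0 0;8.5 0 0 2 0 0 0;8.5 0 0 1.3 0 0 0;8.5 0 0 0.7 0 0 0;8.5 0 0 0 0 0 0;8.5 0 0 0 0 0 0"

```text
t: 3.05
tool_pos: [0.5242, 0.2151, 0.0079]
ee_rot: [-0.206, 0.978, 0.0, 0.001]
wrist_force: [-0.5, -0.8, 0.3]
grip_width: 0.0851
gripper_force: 0.0
```

Emit:
servo_tool --rows "3 0 0 0 0 0 0;3 0 0 0 0 0 0;3 0 0 0 0 0 0;3 0 0 0 0 0 0;3 0 0 0 0 0 0;3 0 0 0 0 0 0;3 0 0 0 0 0 0;3 0 0 0 0 0 0" --force 50

```text
t: 3.72
tool_pos: [0.5237, 0.2147, 0.0076]
ee_rot: [-0.206, 0.978, 0.0, 0.001]
wrist_force: [-0.1, -1.0, 6.6]
grip_width: 0.0473
gripper_force: 51.5
```

It's gripped at 47 mm. Now I'll lift it.

Emit:
servo_tool --rows "3 0 0 -1 0 0 0;3 0 0 -2 0 0 0;3 0 0 -3 0 0 0;3 0 0 -3.5 0 0 0;3 0 0 -3.5 0 0 0;3 0 0 -3.5 0 0 0;3 0 0 -3.5 0 0 0;3 0 0 -3 0 0 0;3 0 0 -1.5 0 0 0;3 0 0 0 0 0 0"

```text
t: 4.55
tool_pos: [0.5247, 0.2153, 0.2565]
ee_rot: [-0.206, 0.978, 0.001, 0.004]
wrist_force: [0.3, 0.8, 0.1]
grip_width: 0.047
gripper_force: 51.2
```

Emit:
servo_tool --rows "3 0 0 0 0 0 6.5;3 0 0 0 0 0 6.5;3 0 0 0 0 0 6.5;3 0 0 0 0 0 6.5;3 0 0 0 0 0 6.5;3 0 0 0 0 0 6.5;3 0 0 0 0 0 6.5;3 0 0 0 0 0 6.5;3 0 0 0 0 0 6.5;3 0 0 0 0 0 6.5"

```text
t: 5.38
tool_pos: [0.5218, 0.214, 0.2499]
ee_rot: [0.354, 0.935, -0.001, -0.001]
wrist_force: [0.3, 1.3, -1.6]
grip_width: 0.0472
gripper_force: 51.4
```

Emit:
servo_tool --rows "3 0 0 0 0 0 6.5;3 0 0 0 0 0 6.5;3 0 0 0 0 0 6.5;3 0 0 0 0 0 6.5;3 0 0 0 0 0 6.5;3 0 0 0 0 0 6.5;3 0 0 0 0 0 6.5;3 0 0 0 0 0 3;3 0 0 0 0 0 0"

```text
t: 6.13
tool_pos: [0.5218, 0.2141, 0.25]
ee_rot: [0.705, 0.709, -0.001, -0.0]
wrist_force: [-1.5, 0.2, -0.3]
grip_width: 0.0473
gripper_force: 51.3
```

```bash
python3 - <<'E'
from bench import *
from scipy.spatial.transform import Rotation as Ro
s=read_state(); print(s["t"],s["tool_pos"],s["qpos"],s["grip_width"],s["gripper_force"],Ro.from_quat(s["ee_rot"]).as_matrix().round(3))
E
```

```text
6.1333 [0.52182269 0.21408834 0.25000818] [-0.71645761  0.27483856  0.31257242  1.79244537 -0.09393977  1.0914654
 -0.36655232] 0.04733607484782327 51.345493979752064 [[-0.005  1.    -0.002]
 [ 1.     0.005 -0.001]
 [-0.001 -0.002 -1.   ]]
```

Emit:
servo_tool --rows "3 -2 0.3 0 0 0 0;3 -3.5 0.3 0 0 0 0;3 -3.5 0.3 0 0 0 0;3 -3.5 0.3 0 0 0 0;3 -3.5 0.3 0 0 0 0;3 -3.5 0.3 0 0 0 0;3 -3.5 0.3 0 0 0 0;3 -3.5 0.3 0 0 0 0;3 -3.5 0.3 0 0 0 0;3 -3.5 0.3 0 0 0 0"

```text
t: 6.97
tool_pos: [0.5538, -0.1219, 0.2506]
ee_rot: [0.705, 0.71, -0.0, -0.001]
wrist_force: [0.5, 0.5, -0.5]
grip_width: 0.0471
gripper_force: 51.3
```

Emit:
servo_tool --rows "3 -3.5 0.3 0 0 0 0;3 -3.5 0.3 0 0 0 0;3 -3.5 0.2 0 0 0 0;3 -2 0 0 0 0 0;3 0 0 0 0 0 0;3 0 0 0 0 -3 0;3 0 0 0 0 -6 0;3 0 0 0 0 -6 0;3 0 0 0 0 -6 0;3 0 0 0 0 -6 0"

```text
t: 7.8
tool_pos: [0.5633, -0.2444, 0.2512]
ee_rot: [0.685, 0.69, -0.165, 0.167]
wrist_force: [0.1, -0.4, -1.4]
grip_width: 0.0471
gripper_force: 51.2
```

```bash
cat > st.py <<'E'
from bench import *
from scipy.spatial.transform import Rotation as Ro
s=read_state(); print(s["t"],s["tool_pos"].round(4),s["qpos"].round(3),s["grip_width"],s["gripper_force"],Ro.from_quat(s["ee_rot"]).as_matrix().round(3))
E
python3 st.py
```

```text
7.8 [ 0.5633 -0.2444  0.2512] [-0.41   0.36   0.673  1.831  0.3    0.934  0.058] 0.04707487949125578 51.208668197505176 [[-0.007  1.     0.004]
 [ 0.889  0.008 -0.457]
 [-0.457  0.001 -0.89 ]]
```

Emit:
servo_tool --rows "3 0 0 0 0 -6 0;3 0 0 0 0 -6 0;3 0 0 0 0 -6 0;3 0 0 0 0 -6 0;3 0 0 0 0 -6 0;3 0 0 0 0 0 0"

```text
t: 8.3
tool_pos: [0.5637, -0.2396, 0.2463]
ee_rot: [0.615, 0.627, -0.338, 0.337]
wrist_force: [-0.7, 2.5, -2.2]
grip_width: 0.0468
gripper_force: 51.2
```

```bash
python3 st.py
```

```text
8.3 [ 0.5637 -0.2396  0.2463] [-0.749  0.571  0.883  1.964  0.757  0.893 -0.462] 0.046766171848863426 51.24078732915223 [[-0.016  1.     0.007]
 [ 0.543  0.015 -0.84 ]
 [-0.84  -0.01  -0.543]]
```

Emit:
servo_tool --rows "3 0 0 0 0 -4 0;3 0 0 0 0 -4 0;3 0 0 0 0 -4 0;3 0 0 0 0 -4 0;3 0 0 0 0 0 0;3 0 0 0 0 0 0"

```text
t: 8.8
tool_pos: [0.5633, -0.2452, 0.2506]
ee_rot: [0.567, 0.571, -0.419, 0.42]
wrist_force: [-0.0, -0.5, -0.6]
grip_width: 0.047
gripper_force: 51.3
```

```bash
python3 st.py
```

```text
8.8 [ 0.5633 -0.2452  0.2506] [-0.836  0.763  0.972  2.003  0.902  0.903 -0.681] 0.04699852741730093 51.254124152474105 [[-0.004  1.     0.005]
 [ 0.295  0.005 -0.956]
 [-0.956 -0.002 -0.295]]
```

Emit:
servo_tool --rows "3 0 0 0 0 -4 0;3 0 0 0 0 -4 0;3 0 0 0 0 -4 0;3 0 0 0 0 -3 0;3 0 0 0 0 -2 0;3 0 0 0 0 0 0;3 0 0 0 0 0 0;3 0 0 0 0 0 0"

```text
t: 9.47
tool_pos: [0.5633, -0.2462, 0.2522]
ee_rot: [0.5, 0.501, -0.498, 0.501]
wrist_force: [0.5, -0.5, -0.7]
grip_width: 0.0475
gripper_force: 51.3
```

```bash
python3 st.py; python3 - <<'E'
from bench import *
from h import *
s=read_state();o=[]
for n in("scene","top"):
    c=capture(n); im=np.ascontiguousarray(c["image"][:,:,::-1])
    for P,col in(([.56,-.222,.003],(255,0,255)),(s["tool_pos"]+[0,.024,0],(0,255,0))):
        q=proj(c,P)[0]; cv2.circle(im,tuple(int(round(x)) for x in q),1,col,-1)
    u,v=proj(c,[.56,-.2,.15])[0].astype(int); o.append(cv2.resize(im[max(v-65,0):v+65,u-65:u+65],(390,390),interpolation=cv2.INTER_CUBIC))
cv2.imwrite("pics/f1.png",np.hstack(o))
E
```

```text
9.4667 [ 0.5633 -0.2462  0.2522] [-0.877  1.005  1.026  2.023  1.002  0.943 -0.886] 0.0474638378085935 51.29061781335622 [[ 0.002  1.     0.004]
 [ 0.003  0.004 -1.   ]
 [-1.     0.002 -0.003]]
```

View pics/f1.png

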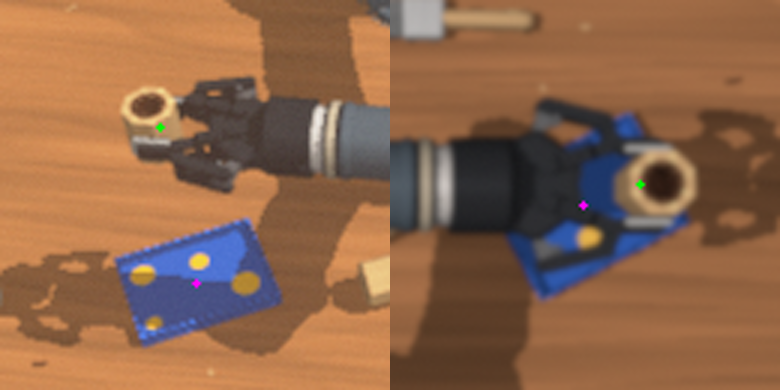

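The picture shows the bore facing straight up (left panel (150,105), right panel (662,182)). The cap is about 1 cm further toward -y than the tray middle, and the tray estimate itself is confirmed. I'll make a small correction, let it settle and hand in.

Emit:
servo_tool --rows "3 0 0 -0.5 0 0 0;3 0 0 -0.5 0 0 0;3 0 0 0 0 0 0;3 0 0 0 0 0 0;3 0 0 0 0 0 0;3 0 0 0 0 0 0;3 0 0 0 0 0 0;3 0 0 0 0 0 0;3 0 0 0 0 0 0"

```text
t: 10.32
tool_pos: [0.5632, -0.2354, 0.2513]
ee_rot: [0.499, 0.501, -0.499, 0.501]
wrist_force: [-0.8, 0.4, -0.3]
grip_width: 0.0471
gripper_force: 51.3
```

```bash
python3 st.py; python3 -c "
from bench import *
print(read_state()['qvel'].round(3)); print(sign_off())"
```

```text
10.3167 [ 0.5632 -0.2354  0.2513] [-0.892  1.006  1.02   2.021  0.989  0.959 -0.879] 0.047081762964905745 51.28640645183623 [[-0.     1.     0.005]
 [-0.     0.005 -1.   ]
 [-1.    -0.     0.   ]]
[ 0.    -0.002 -0.    -0.001 -0.001  0.     0.001]
the job is handed in; nothing more can be done
None
```

The job is handed in: the arm is holding the bored cap still, hole straight up, about 25 cm above the middle of the glue tray, about 10 s into the 40 s; the sign-off gave no verdict.

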